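# Load the polisher with seal heads and start it

## Task

Get the desk polisher going on the tarnished brass seal heads: first turn its timer knob fully anticlockwise to the off stop, put every seal head into the bowl, then tip all the ceramic chips from the steel cup in over them and stand the empty cup upright on the desk. Then put the lid on so that it lies flat with its notch over the lug on the bowl's rim, and last turn the timer knob fully clockwise to its stop, leaving the mug, the eraser and the tape where they are.

Things in the scene. Friction and masses are not known exactly. Their poses are not given: they have to be found in the camera images.
- polisher: small cordless vibratory polisher, fixed: grey housing 160 x 300 mm, 53 mm high, open round grey bowl on springs at its left end, grey control pod (110 x 84 mm, top at 88 mm) with the timer knob at its right end. Origin on the desk under the housing; x to its back, y to its left (bowl) end, z up. Bowl axis at (0, 75) mm, knob axis at (0, -95) mm in this frame
- bowl_rim (a point): centre of the bowl's mouth, level with its rim, 130 mm above the desk; axes as the polisher's. The bowl is 160 mm across outside at the rim (168 mm over the bead below it) and 142 mm inside, 64 mm deep; its flat floor is about 110 mm across, 66 mm above the desk, and the wall flares out from it
- lug (a point): locating lug: upright metal block on the bowl's rim at the bowl's front (the polisher's -x side), 8 mm wide along the rim, 10 mm deep, standing 9 mm above the rim. This point is 78 mm from the bowl's axis, at rim level; axes as the polisher's
- timer (a joint): timer knob on the pod's top, rad. 0 = off, at the anticlockwise stop; it grows as the knob is turned clockwise seen from above, to 4.19 at the clockwise stop (full time). The knob stays where it is left; turning takes about 0.04 N m
- timer_grip (a point): on the upright knob axis at the height to grip, 125 mm above the desk. The grip is an upright black bar 38 mm long, 14 mm thick, from 100 to 132 mm above the desk, with a white pointer line on top near one end, over a disc 40 mm across. This frame turns with the knob: the bar lies along its x axis, the pointer end at -x
- lid: loose round grey lid of the bowl, 160 g, right way up on the desk at first: plate 168 mm across, 5 mm thick, with an open notch 16 mm wide, 17 mm deep in its edge; spigot below, 133 mm across, 8 mm deep, enters the bowl (about 4 mm free all round). Origin at the centre of the spigot's underside, notch at -x, z up. Seated, the plate lies on the rim and the origin 8 mm below rim level
- lid_notch (a point): middle of the lid's notch, 78 mm from the lid's axis, at the underside of the plate (8 mm above the lid's origin). Seated, it comes to the lug's point: the lug stands up through the notch with about 4 mm free on each side; turned otherwise the lid lies on the lug and tilts
- lid_handle (a point): middle of the lid's handle, 30 mm above the lid's origin: a black upright bar 62 mm long along the lid's x axis (it points to the notch), 16 mm thick, its foot 13 mm and its top 43 mm above the origin; axes as the lid's
- cup: plain steel cup, 150 g, 70 mm high, straight-sided, 62 mm across (64 over the rim's bead), wall 2.5 mm, no handle, inside floor 4 mm up. Origin at the centre of its underside, z up. It holds the chips at the start
- head0: brass seal head, standing on the desk: a disc 25 mm across and 10 mm high, narrowing above to a round boss 18 mm across, 21 mm high in all, 45 g. Origin at the centre of its underside. There are two to four (absent ones read None)
- head1: brass seal head, standing on the desk: a disc 25 mm across and 10 mm high, narrowing above to a round boss 18 mm across, 21 mm high in all, 45 g. Origin at the centre of its underside. There are two to four (absent ones read None)
- head2: brass seal head, standing on the desk: a disc 25 mm across and 10 mm high, narrowing above to a round boss 18 mm across, 21 mm high in all, 45 g. Origin at the centre of its underside. There are two to four (absent ones read None)
- head3: brass seal head, standing on the desk: a disc 25 mm across and 10 mm high, narrowing above to a round boss 18 mm across, 21 mm high in all, 45 g. Origin at the centre of its underside. There are two to four (absent ones read None)
- chip0: ceramic polishing chip in the cup: triangular with rounded corners, about 15 mm across and 12 mm thick, 12 g. Origin at the centre of one flat side. There are five to eight (absent ones read None)
- chip1: ceramic polishing chip in the cup: triangular with rounded corners, about 15 mm across and 12 mm thick, 12 g. Origin at the centre of one flat side. There are five to eight (absent ones read None)
- chip2: ceramic polishing chip in the cup: triangular with rounded corners, about 15 mm across and 12 mm thick, 12 g. Origin at the centre of one flat side. There are five to eight (absent ones read None)
- chip3: ceramic polishing chip in the cup: triangular with rounded corners, about 15 mm across and 12 mm thick, 12 g. Origin at the centre of one flat side. There are five to eight (absent ones read None)
- chip4: ceramic polishing chip in the cup: triangular with rounded corners, about 15 mm across and 12 mm thick, 12 g. Origin at the centre of one flat side. There are five to eight (absent ones read None)
- chip5: ceramic polishing chip in the cup: triangular with rounded corners, about 15 mm across and 12 mm thick, 12 g. Origin at the centre of one flat side. There are five to eight (absent ones read None)
- chip6: ceramic polishing chip in the cup: triangular with rounded corners, about 15 mm across and 12 mm thick, 12 g. Origin at the centre of one flat side. There are five to eight (absent ones read None)
- chip7: ceramic polishing chip in the cup: triangular with rounded corners, about 15 mm across and 12 mm thick, 12 g. Origin at the centre of one flat side. There are five to eight (absent ones read None)
- mug: spotted mug, bystander, 91 mm high, behind the work
- eraser: blue and white eraser 52 mm long, bystander
- tape: roll of masking tape 103 mm across, lying flat, bystander
Not all that is in view belongs to the job. What is shaped like the cup but purple is not meant.

How it is judged (in metres and radians):
On the way, in this order (a step that is already met when the one before it is completed fails the run):
1. the timer knob is at its off stop (value of joint timer below 0.1 rad), for 0.2 s.
2. every seal head is in the bowl, the timer off (horizontal distance between each of head0, head1, head2, head3 and bowl_rim below 0.075 m and z of head0 in the frame of bowl_rim between -0.07 and -0.009 m and z of head1 in the frame of bowl_rim between -0.07 and -0.009 m and z of head2 in the frame of bowl_rim between -0.07 and -0.009 m and z of head3 in the frame of bowl_rim between -0.07 and -0.009 m and value of joint timer below 0.1 rad), for 0.2 s.
3. every chip is in the bowl with the heads, the timer off (all of step 2 and horizontal distance between each of chip0, chip1, chip2, chip3, chip4, chip5, chip6, chip7 and bowl_rim below 0.075 m and z of chip0 in the frame of bowl_rim between -0.07 and -0.009 m and z of chip1 in the frame of bowl_rim between -0.07 and -0.009 m and z of chip2 in the frame of bowl_rim between -0.07 and -0.009 m and z of chip3 in the frame of bowl_rim between -0.07 and -0.009 m and z of chip4 in the frame of bowl_rim between -0.07 and -0.009 m and z of chip5 in the frame of bowl_rim between -0.07 and -0.009 m and z of chip6 in the frame of bowl_rim between -0.07 and -0.009 m and z of chip7 in the frame of bowl_rim between -0.07 and -0.009 m), for 0.2 s.
4. the lid lies flat on the bowl with its notch over the lug, the timer still off (all of step 3 and horizontal distance between lid and bowl_rim below 0.009 m and horizontal distance between lid_notch and lug below 0.01 m and angle between lid's own z axis and vertical below 0.04 rad and z of lid in the frame of bowl_rim between -0.011 and -0.0055 m), for 0.2 s.
5. the timer knob is at its full stop (horizontal distance between lid and bowl_rim below 0.009 m and horizontal distance between lid_notch and lug below 0.01 m and angle between lid's own z axis and vertical below 0.04 rad and z of lid in the frame of bowl_rim between -0.011 and -0.0055 m and value of joint timer above 4.09 rad), for 0.2 s.
At the end, for the whole second after the job is handed in: All heads and chips lie in the bowl; the lid lies flat on the rim (within 9 mm of the axis, 0.04 rad, about 3 mm in height), its notch within 10 mm of the lug; the timer is within 0.1 rad of its clockwise stop; the cup stands upright on the desk; all at rest (all of step 5 and horizontal distance between each of head0, head1, head2, head3, chip0, chip1, chip2, chip3, chip4, chip5, chip6, chip7 and bowl_rim below 0.075 m and z of head0 in the frame of bowl_rim between -0.07 and -0.009 m and z of head1 in the frame of bowl_rim between -0.07 and -0.009 m and z of head2 in the frame of bowl_rim between -0.07 and -0.009 m and z of head3 in the frame of bowl_rim between -0.07 and -0.009 m and z of chip0 in the frame of bowl_rim between -0.07 and -0.009 m and z of chip1 in the frame of bowl_rim between -0.07 and -0.009 m and z of chip2 in the frame of bowl_rim between -0.07 and -0.009 m and z of chip3 in the frame of bowl_rim between -0.07 and -0.009 m and z of chip4 in the frame of bowl_rim between -0.07 and -0.009 m and z of chip5 in the frame of bowl_rim between -0.07 and -0.009 m and z of chip6 in the frame of bowl_rim between -0.07 and -0.009 m and z of chip7 in the frame of bowl_rim between -0.07 and -0.009 m and angle between cup's own z axis and vertical below 0.15 rad and height (world z) of cup between -0.006 and 0.006 m and linear speed of each of cup, lid below 0.02 m/s and velocity of joint timer between -0.1 and 0.1 rad/s); the robot touches nothing.
It fails at once if the mug is moved more than 30 mm (distance of mug from where it was at the start of the episode above 0.03 m).
It fails at once if the eraser is moved more than 30 mm (distance of eraser from where it was at the start of the episode above 0.03 m).
It fails at once if the roll of tape is moved more than 30 mm (distance of tape from where it was at the start of the episode above 0.03 m).
Of head0, head1, head2, head3 only 2 to 4 are there at a start; the rules pass over those that are not, and their reading is None.
Of chip4, chip5, chip6, chip7 only 1 to 4 are there at a start; the rules pass over those that are not, and their reading is None.
At some moment in a run one of head0, head1, head2, head3, lid may be knocked a few centimetres aside while the robot is not near it.
It also fails if it takes over 210 s, if anything falls off the work surface, if the arm or the gripper's body presses on something with over 40 N, if the wrist force passes 120 N, or if a joint passes its speed limit or range.

## Robot

A 7-joint arm with a two-finger parallel gripper is mounted at the origin on a cart in front of the work surface, level with it; the furniture and walls round the work are solid. World frame = base frame: x ahead of the robot, y to its left, z up, the work surface at z = 0. Lengths are in m, angles in degrees, forces in N, time in s.
With the tool pointing down it reaches from about 0.35 to 0.775 m from the base axis. Payload 3.1 kg.
Tool frame: the origin (TCP) lies on the centre line of the jaws, within the pads' length; the fingertips stand 17 mm ahead of it and the grasp point (between the pads) lies 2 mm behind it (robot.tip_reach is the distance from the TCP to the fingertips, in m); z points along the fingers, y is the line along which they close (so a half turn about z gives the same grasp; the last joint's range is limited). The gripper opens to 85 mm and grips with 20 to 120 N. Pads are 22 mm wide; open, the fingers measure 114 mm over their backs; the gripper's body (76 mm by 85 mm) begins 54 mm behind the grasp point. The pads swing forward as they close: fully open they stand 13 mm farther back than shut.
Start: joints at [63.787, 17.813, 0.802, 86.603, -0.252, 75.585, -1.558], TCP at [0.222, -0.503, 0.248] pointing down, gripper open.
Joint ranges: [-154.91, 154.91], [-16.99, 109.72], [-72.82, 74.43], [7.12, 147.25], [-82.49, 262.49], [11.32, 116.49], [-174.64, 174.64]. Speed limits (degrees/s): [159.86, 159.86, 180, 180, 180, 180, 180].

## Interface

Orientations are given as [roll, pitch, yaw] about the fixed x, y, z axes, in that order (R = Rz(yaw) Ry(pitch) Rx(roll)).
In Python, from station import robot, fingers, vision, workorder, recognise gives the robot as it stands. Calls block until the motion is done:
- robot.move_to(position, orientation): joint-space move of the TCP to a pose.
- robot.line_to(position, orientation=None, velocity=0.15, f_stop=None): straight line of the TCP; orientation=None keeps the orientation; velocity is the mean speed in m/s. With f_stop (N) it stops when the force on the tool has changed by that much, and returns True; else False.
- robot.move_j(angles): joint-space move.
- fingers.gripper_to(opening, force=None): opening from 0.0 (shut) to 1.0 (fully open); force is the grip in N (None keeps the last); returns when the fingers have stopped.
- robot.pause(seconds).
- robot.inverse_kinematics(position, orientation): joint angles nearest the present ones, or None.
- vision.grab_frame(name): name is "side" or "top"; returns the picture (480x640x3 uint8, red, green, blue); there is no depth.
- vision.calibration(name): a dict with "mtx" (3x3 intrinsics, pixels), "extrinsics" (4x4, takes a point from world to camera coordinates). Camera axes: x right, y up, looking along -z (the intrinsics and any distortion apply to the point x, -y, -z); pixel columns grow to the right and rows downward; lengths in m; the calibration is good to about 2 mm. A picture is of the moment at which its call begins. calibration takes no time and is no camera call.
A pose or a line that the arm cannot do raises robot.PlanningError and nothing moves.
- workorder.close_job(): hands the job in; it is judged then, once.
Trained networks look in the newest picture that a camera, given by its name, has taken for a name from the list of things; names that differ only in an ending like _2 or _b are one class to them, and where a whole thing is asked for, a point or a joint stands for the part that bears it (a point fixed in the world has none). Each returns a list of dicts, best first, with "p" (0 to 1); they miss things now and then, are a little off and sometimes report something else, mostly with a low value. They report only what shows in the picture. A call takes as long as a camera call. They do not tell look-alikes from the thing itself.
- recognise(label, camera): "rect" ([centre column, centre row, width, height] in pixels, round what is visible of it).
Readings, each from a call of its own:
- robot.current_time_s(): time.
- robot.current_joint_positions(): joint angles.
- robot.current_dq(): joint speeds.
- robot.current_joint_torque(): joint torques, N m.
- robot.current_tool_pos(): TCP position.
- robot.current_eef_rot(): TCP orientation.
- robot.current_contact_force(): force on the tool from outside, world axes, zero at the start.
- robot.current_torque(): the same for the moment, N m.
- robot.current_finger_gap(): opening from 0.0 (shut) to 1.0 (fully open).
- robot.current_gripper_force(): force on a finger pad.
Only numpy, scipy, OpenCV 4.12 (cv2) and the standard library are available. Lean on these libraries where they do the work, as an engineer would, in place of code of your own. Each camera call takes 0.05 s, during which the arm holds its last target. There are 200 camera calls.

## Working session

There is one attempt and no reset: what is moved stays moved. The work goes in short steps, each a Python script; the robot and the scene stay as the last script left them, time stands still between calls to the robot, and variables do not carry over. Pictures are saved under pics/ and viewed, at most 14 in all, crops included, and the job is handed in when it is done.

```bash
ls; mkdir -p pics
cat > h.py <<'E'
import numpy as np, cv2
from station import robot, fingers, vision, workorder, recognise
def snap(cam,fn=None):
    im=vision.grab_frame(cam)
    if fn: cv2.imwrite('pics/'+fn,cv2.cvtColor(im,cv2.COLOR_RGB2BGR))
    return im
def ray(cam,uv):
    c=vision.calibration(cam); K=np.array(c['mtx']);E=np.array(c['extrinsics'])
    d=np.linalg.inv(K)@np.array([uv[0],uv[1],1.]); d=np.array([d[0],-d[1],-d[2]])
    R=E[:3,:3]; return -R.T@E[:3,3], R.T@d
def at(cam,uv,z):
    o,d=ray(cam,uv); return o+d*(z-o[2])/d[2]
def px(cam,P):
    c=vision.calibration(cam); K=np.array(c['mtx']);E=np.array(c['extrinsics'])
    p=E[:3,:3]@np.array(P,float)+E[:3,3]; q=K@np.array([p[0],-p[1],-p[2]]); return q[:2]/q[2]
E
python3 - <<'E'
from h import *
for c in('top','side'):
    snap(c,c+'0.png'); print(c,vision.calibration(c).keys(),ray(c,(320,240)))
    for l in ['polisher','timer','lid','lid_handle','lid_notch','cup','head0','chip0','mug','eraser','tape']:
        r=recognise(l,c); print(l,[(np.round(x['rect']).tolist(),round(x['p'],2)) for x in r][:6])
E
```

```text
pics
top dict_keys(['mtx', 'extrinsics']) (array([0.4256346 , 0.00656731, 1.40642245]), array([ 0.11818101, -0.00499521, -0.99299792]))
polisher [([277.0, 230.0, 145.0, 86.0], 0.86)]
timer [([319.0, 231.0, 14.0, 23.0], 0.49)]
lid [([430.0, 233.0, 73.0, 68.0], 0.95)]
lid_handle [([428.0, 233.0, 72.0, 78.0], 0.67)]
lid_notch [([430.0, 232.0, 75.0, 65.0], 0.85)]
cup [([391.0, 337.0, 27.0, 26.0], 0.91), ([438.0, 302.0, 33.0, 28.0], 0.61)]
head0 [([364.0, 298.0, 7.0, 10.0], 0.5)]
chip0 []
mug [([350.0, 162.0, 44.0, 46.0], 0.91)]
eraser [([171.0, 300.0, 25.0, 12.0], 0.54)]
tape [([198.0, 332.0, 47.0, 47.0], 0.92), ([429.0, 232.0, 71.0, 68.0], 0.72)]
side dict_keys(['mtx', 'extrinsics']) (array([ 0.37737555, -1.23660453,  0.68293973]), array([ 0.11435033,  0.89533175, -0.43095734]))
polisher [([347.0, 235.0, 68.0, 85.0], 0.84)]
timer [([345.0, 232.0, 14.0, 21.0], 0.72)]
lid [([370.0, 325.0, 81.0, 40.0], 0.62)]
lid_handle [([368.0, 323.0, 77.0, 41.0], 0.77), ([294.0, 289.0, 10.0, 13.0], 0.51)]
lid_notch [([373.0, 323.0, 77.0, 45.0], 0.95)]
cup [([255.0, 296.0, 34.0, 41.0], 0.97), ([272.0, 242.0, 11.0, 14.0], 0.61)]
head0 [([294.0, 290.0, 14.0, 12.0], 0.48)]
chip0 [([347.0, 235.0, 69.0, 83.0], 0.67)]
mug [([423.0, 262.0, 41.0, 42.0], 0.56), ([281.0, 218.0, 12.0, 8.0], 0.2)]
eraser [([281.0, 220.0, 8.0, 8.0], 0.65), ([369.0, 326.0, 77.0, 45.0], 0.37)]
tape [([256.0, 225.0, 28.0, 19.0], 0.96)]
```

Run:
```python
import cv2
a=cv2.imread('pics/top0.png')[130:390,150:490]
b=cv2.imread('pics/side0.png')[190:370,220:480]
cv2.imwrite('pics/t0c.png',cv2.resize(a,(784,600),interpolation=cv2.INTER_CUBIC))
cv2.imwrite('pics/s0c.png',cv2.resize(b,(780,540),interpolation=cv2.INTER_CUBIC))
```

```text
(no output)
```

View pics/t0c.png

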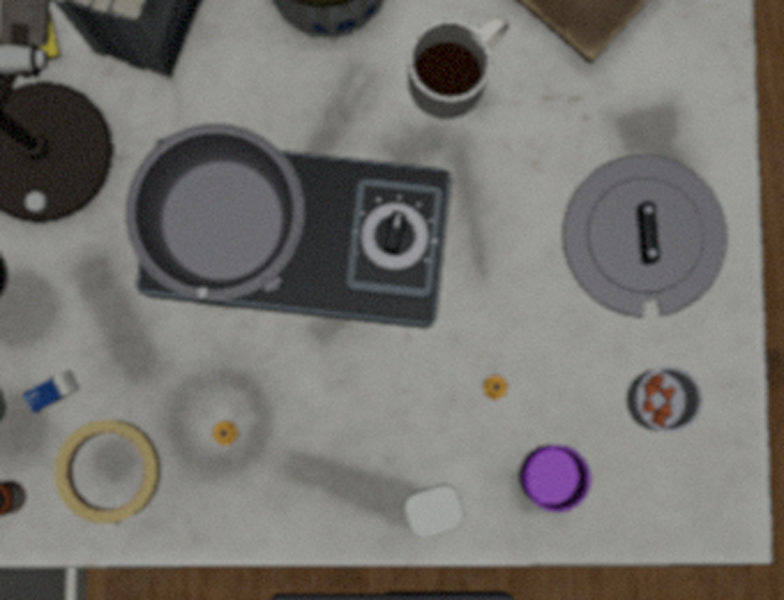

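View pics/s0c.png

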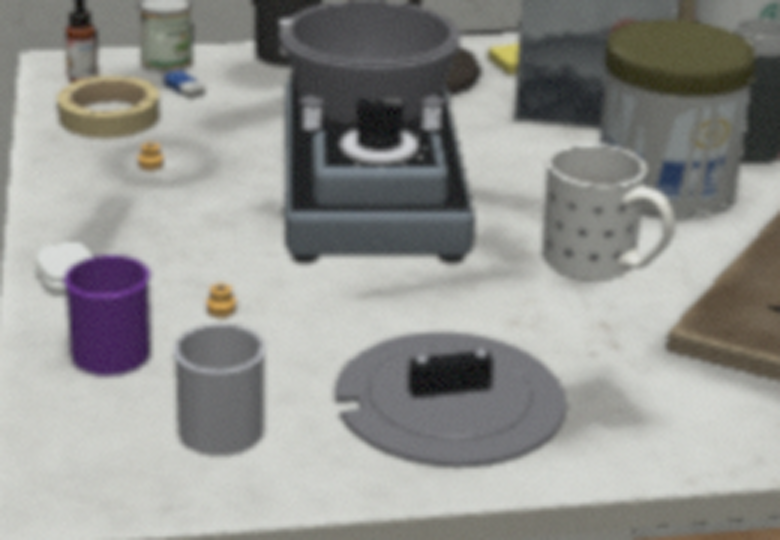

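The top picture shows two heads, at (248,317) and (365,297). The steel cup with its chips is at (437,303) and the purple look-alike at (391,337). The lid is at (430,232) with its notch toward the robot. The lug is at about (238,257) and the knob at (321,231), pointer up.

```bash
cat > meas.py <<'E'
from h import *
from scipy.optimize import minimize
def avg(cam,n=4): return np.mean([snap(cam).astype(float) for _ in range(n)],0)
def samp(im,cam,P):
    c=vision.calibration(cam); K=np.array(c['mtx']);E=np.array(c['extrinsics'])
    p=P@E[:3,:3].T+E[:3,3]; q=np.c_[p[:,0],-p[:,1],-p[:,2]]@K.T; uv=(q[:,:2]/q[:,2:]).astype(np.float32)
    return cv2.remap(im.astype(np.float32),uv[:,:1],uv[:,1:],cv2.INTER_LINEAR)[:,0]
T=np.linspace(0,2*np.pi,180,endpoint=False)
def ring(c,r,z): return np.c_[c[0]+r*np.cos(T),c[1]+r*np.sin(T),np.full(180,z)]
def fitcirc(ims,c0,rin,rout,z,s):  # edge: s*(out-in) clipped
    def f(c):
        return -sum(np.mean(np.clip(s*(samp(g,k,ring(c,rout,z))-samp(g,k,ring(c,rin,z))),-40,80)) for k,g in ims.items())
    best=min(([c0[0]+a,c0[1]+b] for a in np.arange(-.02,.021,.002) for b in np.arange(-.02,.021,.002)),key=f)
    r=minimize(f,best,method='Nelder-Mead',options=dict(initial_simplex=[best,[best[0]+.002,best[1]],[best[0],best[1]+.002]]))
    return r.x,-r.fun
def blobs(im,mask,amin=6):
    n,l,st,ce=cv2.connectedComponentsWithStats(mask.astype(np.uint8)); return [(ce[i],st[i,4]) for i in range(1,n) if st[i,4]>=amin]
E
cat > m1.py <<'E'
from meas import *
rgb={k:avg(k) for k in('top','side')}; g={k:v.mean(2) for k,v in rgb.items()}
np.savez('f.npz',**rgb)
for k in rgb:
    hsv=cv2.cvtColor(rgb[k].astype(np.uint8),cv2.COLOR_RGB2HSV)
    m=(hsv[...,0]>8)&(hsv[...,0]<24)&(hsv[...,1]>140)&(hsv[...,2]>110)
    for c,a in blobs(None,m): print(k,'orange',c.round(1),a,at(k,c,.011).round(4))
top={'top':g['top']}
print('lid',fitcirc(g,at('top',(430,232),.013)[:2],.081,.087,.013,1),fitcirc(top,at('top',(430,232),.013)[:2],.081,.087,.013,1))
c0=at('top',(150+217/2.307,130+212/2.307),.13)[:2]
print('bowl in',fitcirc(top,c0,.068,.075,.13,1),'side',fitcirc({'side':g['side']},c0,.068,.075,.13,1),'both',fitcirc(g,c0,.068,.075,.13,1))
c0=at('top',(150+660/2.307,130+396/2.307),.07)[:2]
print('cup top',fitcirc(top,c0,.027,.0305,.07,1),fitcirc(g,c0,.027,.0305,.07,1))
c0=at('top',(150+395/2.307,130+236/2.307),.1)[:2]
print('knob disc',fitcirc(top,c0,.023,.0175,.1,1), fitcirc(g,c0,.023,.0175,.1,1))
for n,u in dict(lug=(202,292),notch=(651,308)).items(): print(n,at('top',(150+u[0]/2.307,130+u[1]/2.307),.137 if n=='lug' else .013))
print('ptr',at('top',(150+399/2.307,130+217/2.307),.132))
for n,u in dict(tape=(107,471),eraser=(50,391),mug=(447,70),purple=(555,477),white=(433,510)).items(): print(n,at('top',(150+u[0]/2.307,130+u[1]/2.307),.03).round(3))
E
python3 m1.py
```

```text
top orange [364.3 297.4] 52 [ 0.4571 -0.1028  0.011 ]
top orange [432.  298.4] 8 [ 0.4544 -0.2601  0.011 ]
top orange [438.3 307. ] 7 [ 0.4345 -0.2742  0.011 ]
top orange [247.2 317.2] 60 [0.4125 0.1684 0.011 ]
side orange [596.  123.1] 7 [2.1803 1.408  0.011 ]
side orange [269.8 242.4] 18 [0.4135 0.1601 0.011 ]
side orange [293.1 290.8] 31 [ 0.4571 -0.1114  0.011 ]Traceback (most recent call last):
  File "m1.py", line 9, in <module>
    print('lid',fitcirc(g,at('top',(430,232),.013)[:2],.081,.087,.013,1),fitcirc(top,at('top',(430,232),.013)[:2],.081,.087,.013,1))
                                                                         ~~~~~~~^^^^^^^^^^^^^^^^^^^^^^^^^^^^^^^^^^^^^^^^^^^^^^^^^^^
  File "meas.py", line 14, in fitcirc
    r=minimize(f,best,method='Nelder-Mead',options=dict(initial_simplex=[best,[best[0]+.002,best[1]],[best[0],best[1]+.002]]))
    res = _minimize_neldermead(fun, x0, args, callback, bounds=bounds,
                               **options)
    fxr = func(xr)
    fx = function(np.copy(x), *(wrapper_args + args))
  File "meas.py", line 12, in f
    return -sum(np.mean(np.clip(s*(samp(g,k,ring(c,rout,z))-samp(g,k,ring(c,rin,z))),-40,80)) for k,g in ims.items())
            ~~~^^^^^^^^^^^^^^^^^^^^^^^^^^^^^^^^^^^^^^^^^^^^^^^^^^^^^^^^^^^^^^^^^^^^^^^^^^^^^^^^^^^^^^^^^^^^^^^^^^^^^^
  File "meas.py", line 12, in <genexpr>
    return -sum(np.mean(np.clip(s*(samp(g,k,ring(c,rout,z))-samp(g,k,ring(c,rin,z))),-40,80)) for k,g in ims.items())
                                   ~~~~^^^^^^^^^^^^^^^^^^^^
  File "meas.py", line 5, in samp
    c=vision.calibration(cam); K=np.array(c['mtx']);E=np.array(c['extrinsics'])
ValueError: time passes only in moves, steps and waits
```

```bash
sed -i '2a import functools; vision.calibration=functools.lru_cache(None)(vision.calibration)' h.py 2>/dev/null
sed -i "s/^rgb=.*avg.*; g=/f=np.load('f.npz'); rgb={k:f[k] for k in f}; g=/; s/^np.savez.*//" m1.py
python3 - <<'E'
import cv2,numpy as np
E
ls f.npz && python3 m1.py
```

```text
f.npz
top orange [364.3 297.4] 52 [ 0.4571 -0.1028  0.011 ]
top orange [432.  298.4] 8 [ 0.4544 -0.2601  0.011 ]
top orange [438.3 307. ] 7 [ 0.4345 -0.2742  0.011 ]
top orange [247.2 317.2] 60 [0.4125 0.1684 0.011 ]
side orange [596.  123.1] 7 [2.1803 1.408  0.011 ]
side orange [269.8 242.4] 18 [0.4135 0.1601 0.011 ]
side orange [293.1 290.8] 31 [ 0.4571 -0.1114  0.011 ]
lid (array([ 0.61052516, -0.26093773]), np.float64(66.06781005859375)) (array([ 0.61046378, -0.25652451]), np.float64(35.32598114013672))
bowl in (array([0.61876313, 0.16655265]), np.float64(42.68272018432617)) side (array([0.62012182, 0.16352868]), np.float64(18.010774612426758)) both (array([0.61915419, 0.16622058]), np.float64(58.895729064941406))
cup top (array([ 0.44406107, -0.2679247 ]), np.float64(34.41223907470703)) (array([ 0.44444721, -0.2674209 ]), np.float64(66.00068664550781))
knob disc (array([ 0.60060206, -0.01487935]), np.float64(19.95132827758789)) (array([ 0.58657487, -0.00809884]), np.float64(33.645240783691406))
lug [0.54170805 0.17568017 0.137     ]
notch [ 0.53546918 -0.26215982  0.013     ]
ptr [ 0.61179796 -0.00630586  0.132     ]
tape [0.375 0.281 0.03 ]
eraser [0.453 0.339 0.03 ]
mug [ 0.778 -0.057  0.03 ]
purple [ 0.367 -0.16   0.03 ]
white [ 0.336 -0.04   0.03 ]
```

Run:
```python
from h import *
print(robot.current_eef_rot(),robot.current_tool_pos(),robot.current_time_s(),robot.current_torque())
for u in [(395,236),(399,212),(392,252)]: print(at('top',(150+u[0]/2.307,130+u[1]/2.307),.132 if u[1]!=236 else .1).round(4))
k=[.6005,-.003,.127]
for yaw in range(-180,180,30):
    q=robot.inverse_kinematics(k,[180,0,yaw]); print(yaw,None if q is None else np.round(q).tolist())
im=np.load('f.npz')['top'].astype(np.uint8)[190:280,200:370]
cv2.imwrite('pics/p.png',cv2.resize(im,(799,423),interpolation=cv2.INTER_CUBIC)[...,::-1])
```

```text
[-1.79998442e+02  8.52904286e-04  2.38269668e+01] [ 0.22217195 -0.50312201  0.24829479] 1.6 [-0.02123861  0.00403038 -0.00357087]
[ 0.5982 -0.0027  0.1   ]
[ 0.6165 -0.0063  0.132 ]
[5.79e-01 3.00e-04 1.32e-01]
-180 [25.0, 34.0, -39.0, 87.0, 23.0, 67.0, 71.0]
-150 [36.0, 43.0, -62.0, 87.0, 39.0, 74.0, 90.0]
-120 [36.0, 43.0, -62.0, 87.0, 39.0, 74.0, 120.0]
-90 [-41.0, 43.0, 64.0, 90.0, -40.0, 73.0, -150.0]
-60 [7.0, 29.0, -12.0, 88.0, 7.0, 63.0, -157.0]
-30 [11.0, 30.0, -19.0, 88.0, 10.0, 64.0, -129.0]
0 [14.0, 31.0, -22.0, 88.0, 12.0, 64.0, -101.0]
30 [20.0, 32.0, -32.0, 87.0, 18.0, 65.0, -75.0]
60 [22.0, 33.0, -36.0, 87.0, 20.0, 66.0, -47.0]
90 [25.0, 34.0, -39.0, 87.0, 23.0, 67.0, -19.0]
120 [27.0, 36.0, -43.0, 87.0, 25.0, 68.0, 9.0]
150 [29.0, 37.0, -47.0, 87.0, 28.0, 69.0, 37.0]
```

View pics/p.png

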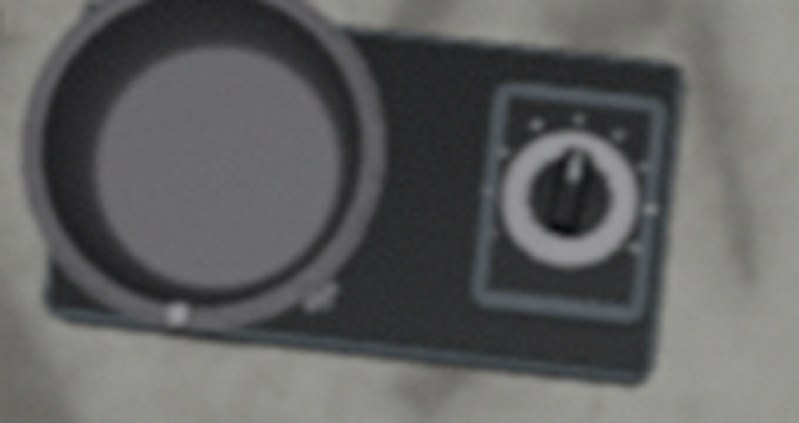

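The pointer faces straight back with the ticks symmetrical around it, so the knob is near mid-range. I'll turn it off using joint 7 alone.

```bash
cat >> h.py <<'E'
def down(p,yaw,fn='move'):
    (robot.move_to if fn=='move' else robot.line_to)(list(p),[180,0,yaw])
def turn7(total,step=10,tq=0.6):
    """rotate last joint; stop on torque. + = anticlockwise from above? returns turned"""
    done=0; s=np.sign(total)
    while abs(done)<abs(total):
        q=list(robot.current_joint_positions()) if done==0 else q
        q[6]+=s*step; robot.move_j(q); done+=s*step
        t=robot.current_torque()[2]; y=robot.current_eef_rot()[2]
        print(int(done),round(float(t),3),round(float(y),1),end=' | ')
        if abs(t)>tq: break
    print(); return done
E
python3 - <<'E'
from h import *
k=[.600,-.003]
fingers.gripper_to(0.7,30)
down(k+[.20],-9); print(np.round(robot.current_joint_positions()))
robot.line_to(k+[.127],f_stop=15); print(robot.current_tool_pos())
fingers.gripper_to(0.0,40); print('gap',robot.current_finger_gap()*85,robot.current_tool_pos())
robot.pause(.2);print(robot.current_torque())
turn7(+150,10,0.3)
print(robot.current_time_s(),robot.current_contact_force())
E
```

```text
[  14.   27.  -23.   82.   11.   73. -108.]
[ 0.60058476 -0.00326422  0.12767603]
gap 13.17090600246315 [ 0.60067347 -0.00172609  0.12823743]
[0.54468146 0.15491839 0.02514418]
10 0.059 0.9 | 20 0.041 10.8 | 30 -0.006 20.7 | 40 0.037 30.7 | 50 0.004 40.7 | 60 0.015 50.7 | 70 0.044 60.7 | 80 0.042 70.7 | 90 0.014 80.7 | 100 -0.007 90.7 | 110 0.033 100.7 | 120 0.058 110.7 | 130 -1.18 120.4 | 
9.325 [-3.06099377  3.5065626   4.70700495]
```

```bash
cat >> meas.py <<'E'
def heads(im,zc=.013):
    hsv=cv2.cvtColor(im.astype(np.uint8),cv2.COLOR_RGB2HSV)
    m=(hsv[...,0]>8)&(hsv[...,0]<24)&(hsv[...,1]>140)&(hsv[...,2]>110)
    return [(at('top',c,zc)[:2].round(4),a) for c,a in blobs(None,m,20)]
E
cat > pick.py <<'E'
from meas import *
B=np.array([.619,.1662])
def pick(h,drop,yaw):
    fingers.gripper_to(0.7,30)
    down([*h,.12],yaw); robot.line_to([*h,.021],f_stop=15); print('z',robot.current_tool_pos())
    fingers.gripper_to(0.0,40); g=robot.current_finger_gap()*85; print('gap',g)
    if g<8: return False
    robot.line_to([*h,.24],velocity=.25); print('gap',robot.current_finger_gap()*85)
    down([*drop,.22],yaw); robot.line_to([*drop,.097],f_stop=15); print(robot.current_tool_pos())
    fingers.gripper_to(0.55); robot.line_to([*drop,.24],velocity=.25); return True
E
python3 - <<'E'
from pick import *
fingers.gripper_to(0.7); p=robot.current_tool_pos(); robot.line_to([p[0],p[1],.22])
down([.5,-.25,.3],0)
im=snap('top','t1.png'); H=heads(im); print(H)
robot.current_joint_positions()
h=[x for x,a in H if x[1]>.05][0]
print(pick(h,B+[0.003,.028],90))
im=snap('top','t2.png'); print(heads(im)); print(robot.current_time_s())
cv2.imwrite('pics/t1c.png',cv2.resize(cv2.imread('pics/t1.png')[130:390,150:490],(784,600),interpolation=cv2.INTER_CUBIC))
E
```

```text
[(array([ 0.4568, -0.1025]), np.int32(50)), (array([0.4125, 0.1684]), np.int32(59))]
z [0.41336518 0.16859904 0.02159173]
gap 21.905483739296546
gap 21.795147534548
[0.62276732 0.19471153 0.09856074]
True
[(array([ 0.457 , -0.1025]), np.int32(51))]
19.15
```

View pics/t1c.png

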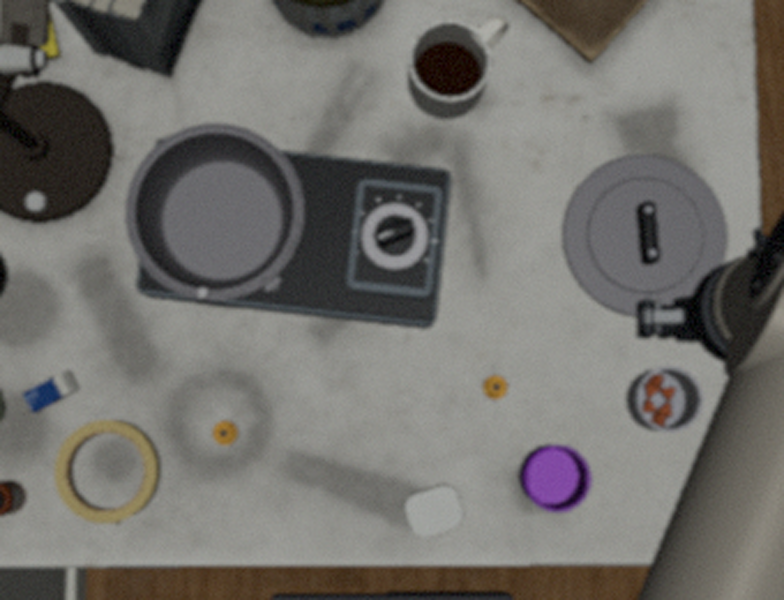

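Run:
```python
from pick import *
from scipy.spatial.transform import Rotation as Ro
h=heads(snap('top'))[0][0]
print(pick(h,B+[-0.003,-.028],0))
down([.45,0,.33],0); robot.move_to([.42,-.1,.30],[180,0,0])
im=snap('top','t3.png'); print(heads(im),robot.current_time_s())
# IK search for cup
def ori(yaw,e,roll): # tool z heading yaw, e deg below horizontal, roll about tool z ; roll0: tool y horizontal
    z=np.array([np.cos(np.radians(yaw))*np.cos(np.radians(e)),np.sin(np.radians(yaw))*np.cos(np.radians(e)),-np.sin(np.radians(e))])
    y=np.cross([0,0,1],z); y/=np.linalg.norm(y); x=np.cross(y,z)
    R=Ro.from_matrix(np.c_[x,y,z])*Ro.from_euler('z',roll,degrees=True)
    return R.as_euler('xyz',degrees=True).tolist()
c=[.4444,-.2675,.045]; b=[.619,.1662,.20]
for e in (10,20,30):
  for yaw in (-90,-60,-30,-15,0,15,30,60):
    a=[robot.inverse_kinematics(c,ori(yaw,e,r)) for r in (0,180)]
    if any(x is not None for x in a): print('cup',e,yaw,[None if x is None else np.round(x).tolist() for x in a])
for e in (0,10,20,30):
  for yaw in (-45,-20,0,20,45,70):
    a=[None if (q:=robot.inverse_kinematics(b,ori(yaw,e,r))) is None else round(q[6]) for r in (-180,-140,-90,0,90,140)]
    if any(x is not None for x in a): print('bowl',e,yaw,a)
```

```text
z [ 0.45810809 -0.10226706  0.02163636]
gap 21.65134726666994
gap 21.831837920673472
[0.61411825 0.13786724 0.10023809]
True
[(array([0.6315, 0.2033]), np.int32(66)), (array([0.6217, 0.1446]), np.int32(70))] 27.5583
cup 10 -90 [[-3.0, 56.0, -11.0, 116.0, 81.0, 90.0, -83.0], [13.0, 61.0, -31.0, 115.0, 90.0, 107.0, 96.0]]
cup 10 -60 [[-6.0, 57.0, -4.0, 140.0, 113.0, 90.0, -105.0], [-60.0, 84.0, 52.0, 141.0, 123.0, 30.0, 38.0]]
cup 10 -15 [[106.0, 85.0, -49.0, 146.0, 217.0, 59.0, -24.0], None]
cup 10 0 [[118.0, 83.0, -54.0, 137.0, 240.0, 29.0, -46.0], [35.0, 66.0, 32.0, 139.0, 235.0, 115.0, 89.0]]
cup 10 15 [[106.0, 67.0, -41.0, 126.0, -79.0, 43.0, -92.0], [122.0, 86.0, -62.0, 125.0, -44.0, 18.0, 60.0]]
cup 10 30 [[86.0, 58.0, -20.0, 114.0, -69.0, 67.0, -105.0], [116.0, 83.0, -62.0, 113.0, -18.0, 36.0, 34.0]]
cup 10 60 [[54.0, 63.0, 13.0, 88.0, -64.0, 104.0, -110.0], [50.0, 64.0, 20.0, 88.0, -67.0, 108.0, 72.0]]
cup 20 -90 [[-0.0, 48.0, -12.0, 119.0, 80.0, 81.0, -77.0], [15.0, 53.0, -31.0, 118.0, 87.0, 95.0, 102.0]]
cup 20 -60 [[-2.0, 46.0, -5.0, 142.0, 116.0, 77.0, -96.0], [-52.0, 67.0
[... 1488 characters left out ...]
12]
bowl 10 45 [48, 8, -42, -132, 138, 88]
bowl 10 70 [40, 11, -35, -124, 130, 80]
bowl 20 -45 [131, 91, 41, -49, -139, -171]
bowl 20 -20 [112, 72, 27, -53, -139, 152]
bowl 20 0 [79, 60, 43, -47, -137, 105]
bowl 20 20 [100, 85, 35, -55, -145, 117]
bowl 20 45 [46, 6, -44, -134, 136, 86]
bowl 20 70 [48, 7, -44, -133, 117, 67]
bowl 30 -45 [137, 97, 47, -43, -133, -170]
bowl 30 -20 [138, 98, 48, -41, -130, -174]
bowl 30 0 [78, 57, 42, -37, -134, 118]
bowl 30 20 [98, 76, 38, -52, -142, 115]
bowl 30 45 [38, -2, -52, -142, 128, 78]
bowl 30 70 [36, -6, -56, -145, 101, 79]<sys>:0: UserWarning: Gimbal lock detected. Setting third angle to zero since it is not possible to uniquely determine all angles.
```

Both heads are in the bowl. Next is the cup: a tilted side grasp heading +30°, clear of the purple cup.

```bash
cat >> h.py <<'E'
from scipy.spatial.transform import Rotation as Ro
def Rm(yaw,e,roll):
    y0,e0=np.radians([yaw,e]); z=np.array([np.cos(y0)*np.cos(e0),np.sin(y0)*np.cos(e0),-np.sin(e0)])
    y=np.cross([0,0,1],z); y/=np.linalg.norm(y); x=np.cross(y,z)
    return Ro.from_matrix(np.c_[x,y,z])*Ro.from_euler('z',roll,degrees=True)
def ori(*a): return Rm(*a).as_euler('xyz',degrees=True).tolist()
E
python3 - <<'E'
from h import *
import meas
im={k:meas.avg(k,2).mean(2) for k in('top',)}
c,f=meas.fitcirc(im,[.4444,-.2675],.027,.0305,.07,1); print('cup',c,f)
c=np.array([.4444,-.2675]) if np.linalg.norm(c-[.4444,-.2675])>.004 else c
Z=Rm(30,20,0).as_matrix()[:,2]; O=ori(30,20,0)
fingers.gripper_to(1.0,80)
C=np.array([*c,.046])+.003*Z
pre=C-.11*Z
robot.move_to((pre+[0,0,.15]).tolist(),O); print(np.round(robot.current_joint_positions()))
robot.line_to(pre.tolist(),O); 
print('hit',robot.line_to(C.tolist(),O,velocity=.08,f_stop=12), robot.current_tool_pos(),C)
snap('side','s1.png')
cv2.imwrite('pics/s1c.png',cv2.resize(cv2.imread('pics/s1.png')[190:370,150:410],(780,540),interpolation=cv2.INTER_CUBIC))
print(robot.current_time_s())
E
```

```text
cup [ 0.44421958 -0.26490488] 24.05078887939453
[  60.   28.   24.  114.  -68.   95. -123.]
hit False [ 0.44637206 -0.26405293  0.04490433] [ 0.44666097 -0.26349534  0.04497394]
31.95
```

View pics/s1c.png

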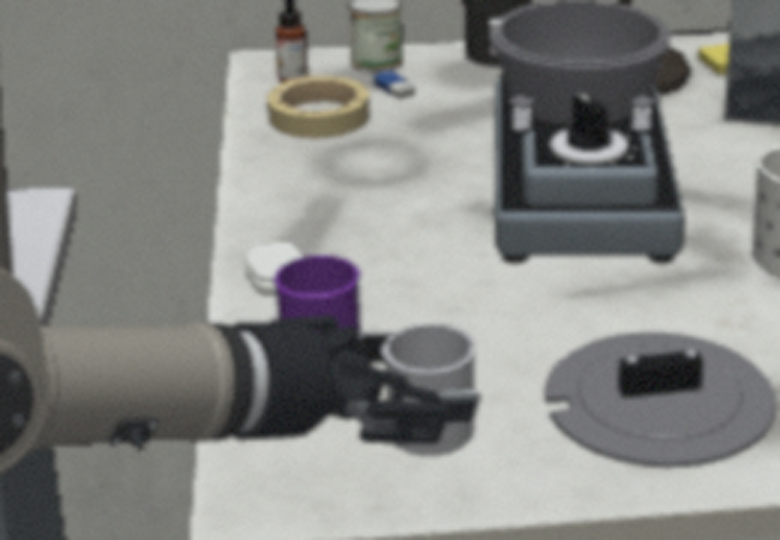

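The cup, crop (430,390), is between the pads and untouched. Next I close, lift, carry and check.

Run:
```python
from h import *
O=ori(30,20,0)
fingers.gripper_to(0.0,80); p=np.array(robot.current_tool_pos()); print('gap',robot.current_finger_gap()*85,p)
np.save('cupgrip.npy',p)
robot.line_to([p[0],p[1],.12],O,velocity=.1); print('gap',robot.current_finger_gap()*85,robot.current_contact_force())
robot.line_to([p[0],p[1],.27],O,velocity=.2)
try:
    robot.line_to([.58,.14,.30],O,velocity=.2); print('ok')
except robot.PlanningError as e: print('fail',e)
print(robot.current_tool_pos(),np.round(robot.current_joint_positions()),robot.current_time_s())
for yaw in (30,45,20):
    for e in (10,20):
        print(yaw,e,[None if (q:=robot.inverse_kinematics([.61,.16,.22],ori(yaw,e,r))) is None else np.round(q).tolist() for r in (0,-60,-120,-150,120)])
snap('side','s2.png'); snap('top','t4.png')
a=cv2.imread('pics/s2.png')[100:340,200:500];b=cv2.imread('pics/t4.png')[100:340,150:450]
cv2.imwrite('pics/c2.png',cv2.resize(np.hstack([a,b]),(800,320)))
```

```text
gap 60.527112927849714 [ 0.44665412 -0.26392322  0.04532584]
gap 59.84216915567946 [-0.02610612  0.21973265 -2.32208753]
fail the arm cannot follow that straight line within its joint ranges
[ 0.44626478 -0.26332173  0.26861049] [  57.   21.   13.  116.  -73.   84. -133.] 34.1083
30 10 [[50.0, 43.0, -62.0, 138.0, 199.0, 48.0, -61.0], [50.0, 43.0, -62.0, 138.0, 199.0, 48.0, -1.0], [50.0, 43.0, -62.0, 138.0, 199.0, 48.0, 59.0], [50.0, 43.0, -62.0, 138.0, 199.0, 48.0, 89.0], [17.0, 26.0, -20.0, 139.0, 210.0, 61.0, 149.0]]
30 20 [[50.0, 29.0, -61.0, 134.0, 198.0, 33.0, -74.0], [50.0, 29.0, -61.0, 134.0, 198.0, 33.0, -14.0], [50.0, 29.0, -61.0, 134.0, 198.0, 33.0, 46.0], [50.0, 29.0, -61.0, 134.0, 198.0, 33.0, 76.0], [34.0, 20.0, -41.0, 135.0, 209.0, 38.0, 148.0]]
45 10 [[-39.0, 48.0, 64.0, 132.0, 230.0, 103.0, -131.0], [-39.0, 48.0, 64.0, 132.0, 230.0, 103.0, -71.0], [-39.0, 48.0, 64.0, 132.0, 230.0, 103.0, -11.0], [-39.0, 48.0, 64.0, 132.0, 230.0, 103.0, 19.0], [-39.0, 48.0, 64.0, 132.0, 230.0, 103.0, 109.0]]
45 20 [[-42.0, 36.0, 65.0, 129.0, 244.0, 83.0, -134.0], [-42.0, 36.0, 65.0, 129.0, 244.0, 83.0, -74.0], [-42.0, 36.0, 65.0, 129.0, 244.0, 83.0, -14.0], [-42.0, 36.0, 65.0, 129.0, 244.0, 83.0, 16.0], [-42.0, 36.0, 65.0, 129.0, 244.0, 83.0, 106.0]]
20 10 [[40.0, 41.0, -62.0, 141.0, 178.0, 62.0, -54.0], [40.0, 41.0, -62.0, 141.0, 178.0, 62.0, 6.0], [40.0, 41.0, -62.0, 141.0, 178.0, 62.0, 66.0], [40.0, 41.0, -62.0, 141.0, 178.0, 62.0, 96.0], [40.0, 41.0, -62.0, 141.0, 178.0, 62.0, -174.0]]
20 20 [[41.0, 26.0, -61.0, 137.0, 171.0, 41.0, -61.0], [41.0, 26.0, -61.0, 137.0, 171.0, 41.0, -1.0], [41.0, 26.0, -61.0, 137.0, 171.0, 41.0, 59.0], [41.0, 26.0, -61.0, 137.0, 171.0, 41.0, 89.0], [-32.0, 14.0, 22.0, 139.0, 196.0, 44.0, 137.0]]
```

View pics/c2.png

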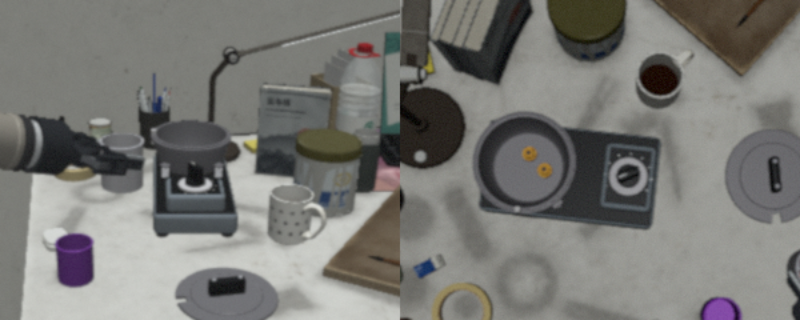

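Cup is held upright and both heads show in the bowl. The wrist branch needs a heading of about 80° at the bowl, so I'll check IK along an arc path.

Run:
```python
from h import *
for yaw in (60,70,80,90,100):
    for e in (10,20,30):
        print(yaw,e,[None if (q:=robot.inverse_kinematics([.619,.16,.22],ori(yaw,e,r))) is None else np.round(q).tolist() for r in (0,-60,-140)])
p=robot.current_tool_pos()
ok=True
for s in (.25,.5,.75,1):
    P=[.4463+s*(.60-.4463),-.263+s*(.14+.263),.27+.03*s]; O=ori(30+50*s,20,0)
    try: robot.line_to(P,O,velocity=.15)
    except robot.PlanningError as e: print('fail',s,e); break
    print(s,np.round(robot.current_joint_positions()),np.round(robot.current_tool_pos(),3),robot.current_finger_gap()*85)
print(robot.current_time_s())
```

```text
60 10 [[61.0, 55.0, -64.0, 115.0, -72.0, 32.0, -126.0], [63.0, 60.0, -70.0, 115.0, -64.0, 26.0, -71.0], [61.0, 55.0, -64.0, 115.0, -72.0, 32.0, 14.0]]
60 20 [[45.0, 34.0, -41.0, 114.0, -78.0, 45.0, -134.0], [52.0, 39.0, -52.0, 114.0, -72.0, 38.0, -77.0], [54.0, 40.0, -54.0, 114.0, -71.0, 37.0, 3.0]]
60 30 [[17.0, 23.0, -9.0, 112.0, -77.0, 53.0, -145.0], [22.0, 23.0, -15.0, 112.0, -75.0, 51.0, -86.0], [25.0, 24.0, -18.0, 111.0, -75.0, 50.0, -6.0]]
70 10 [[27.0, 39.0, -15.0, 107.0, -82.0, 72.0, -126.0], [47.0, 46.0, -43.0, 106.0, -69.0, 55.0, -72.0], [50.0, 49.0, -48.0, 106.0, -65.0, 52.0, 6.0]]
70 20 [[22.0, 32.0, -10.0, 106.0, -77.0, 67.0, -135.0], [34.0, 35.0, -26.0, 106.0, -71.0, 59.0, -78.0], [46.0, 40.0, -43.0, 105.0, -61.0, 51.0, -3.0]]
70 30 [[18.0, 28.0, -8.0, 104.0, -68.0, 62.0, -147.0], [21.0, 28.0, -12.0, 104.0, -67.0, 60.0, -87.0], [24.0, 28.0, -17.0, 104.0, -65.0, 59.0, -8.0]]
80 10 [[24.0, 43.0, -11.0, 97.0, -74.0, 81.0, -131.0], [29.0, 44.0, -18.0, 97.0, -71.0, 77.0, -73.0], [45.0, 51.0, -44.0, 97.0, -56.0, 63.0, -1.0]]
80 20 [[21.0, 37.0, -10.0, 97.0, -68.0, 75.0, -139
[... 794 characters left out ...]
.0, 57.0, -32.0, 75.0, -48.0, 87.0, -7.0]]
100 20 [[18.0, 48.0, -11.0, 76.0, -55.0, 92.0, -144.0], [19.0, 48.0, -12.0, 76.0, -54.0, 91.0, -84.0], [22.0, 48.0, -17.0, 76.0, -52.0, 89.0, -6.0]]
100 30 [[16.0, 43.0, -10.0, 76.0, -49.0, 87.0, -148.0], [17.0, 43.0, -11.0, 76.0, -48.0, 87.0, -88.0], [18.0, 43.0, -14.0, 76.0, -47.0, 86.0, -9.0]]
0.25 [  49.   20.    7.  116.  -72.   83. -134.] [ 0.485 -0.163  0.277] 60.31782467639731
0.5 [  41.   21.    2.  113.  -71.   82. -136.] [ 0.523 -0.063  0.285] 60.208911811398806
0.75 [  32.   24.   -4.  107.  -69.   81. -140.] [0.561 0.038 0.292] 60.252710350477095
1 [  23.   30.   -9.   96.  -67.   81. -146.] [0.6   0.139 0.299] 60.03505600173336
37.6833
```

Run:
```python
from h import *
u=Rm(30,20,0).inv().apply([0,0,1]); B=np.array([.619,.1662])
def pose(yaw,e,roll,mz):
    R=Rm(yaw,e,roll); a=R.apply(u); m=R.apply(u*.0247+np.array([0,0,-.003]))
    return np.array([*B,mz])-m, R.as_euler('xyz',degrees=True).tolist(), a
for roll,e,mz in [(0,20,.32),(-30,18,.28),(-60,15,.23),(-80,12,.195),(-95,10,.18),(-110,10,.175),(-125,8,.172),(-140,8,.17),(-160,8,.17)]:
    P,O,a=pose(82,e,roll,mz)
    try: robot.line_to(P.tolist(),O,velocity=.06 if roll<-60 else .12)
    except robot.PlanningError as ex: print('fail',roll,ex); break
    print(roll,np.round(a,2),np.round(robot.current_tool_pos(),3),round(robot.current_joint_positions()[6]),round(float(np.linalg.norm(robot.current_contact_force())),1))
robot.pause(.6)
snap('top','t5.png');snap('side','s3.png')
a=cv2.imread('pics/s3.png')[100:340,200:500];b=cv2.imread('pics/t5.png')[100:340,150:450]
cv2.imwrite('pics/c3.png',cv2.resize(np.hstack([a,b]),(800,320)))
print(robot.current_time_s())
```

```text
0 [-0.  0.  1.] [0.619 0.169 0.294] -147 1.4
-30 [-0.48 -0.01  0.88] [0.631 0.168 0.258] -113 2.4
-60 [-0.83 -0.09  0.54] [0.64  0.171 0.217] -79 1.7
-80 [-0.96 -0.17  0.23] [0.643 0.173 0.19 ] -55 2.0
-95 [-0.98 -0.22 -0.02] [0.645 0.176 0.184] -39 5.0
-110 [-0.93 -0.27 -0.26] [0.643 0.176 0.184] -24 6.6
-125 [-0.82 -0.3  -0.49] [0.64  0.176 0.182] -9 1.7
-140 [-0.66 -0.35 -0.67] [0.636 0.178 0.186] 6 2.1
-160 [-0.38 -0.41 -0.83] [0.629 0.179 0.19 ] 26 1.6
42.9333
```

View pics/c3.png

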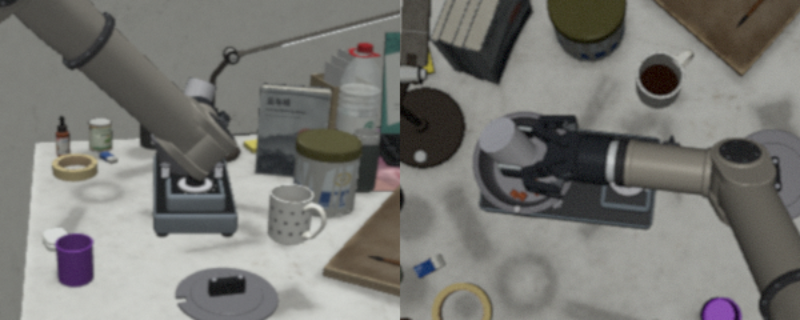

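Chips show in the bowl. I'll reverse the path and put the cup back where it stood.

Run:
```python
from h import *
u=Rm(30,20,0).inv().apply([0,0,1]); B=np.array([.619,.1662])
for roll,e,mz in [(-130,10,.19),(-95,10,.20),(-60,15,.24),(0,20,.32)]:
    R=Rm(82,e,roll); P=np.array([*B,mz])-R.apply(u*.0247+np.array([0,0,-.003]))
    robot.line_to(P.tolist(),R.as_euler('xyz',degrees=True).tolist(),velocity=.12)
for s in (.75,.5,.25,0):
    robot.line_to([.4463+s*(.60-.4463),-.263+s*(.14+.263),.27+.03*s],ori(30+50*s,20,0),velocity=.2)
p=np.load('cupgrip.npy'); O=ori(30,20,0)
snap('top','t6.png');snap('side','s4.png')
robot.line_to([p[0],p[1],.075],O,velocity=.15)
print(robot.line_to([p[0],p[1],p[2]-.002],O,velocity=.03,f_stop=8),robot.current_tool_pos(),p)
a=cv2.imread('pics/s4.png')[100:340,200:500];b=cv2.imread('pics/t6.png')[180:270,195:345]
b=cv2.resize(b,(400,240),interpolation=cv2.INTER_CUBIC);a=cv2.resize(a,(300,240))
cv2.imwrite('pics/c4.png',np.hstack([a,b])); print(robot.current_time_s())
```

```text
True [ 0.44684397 -0.26373354  0.04535737] [ 0.44665412 -0.26392322  0.04532584]
51.8083
```

View pics/c4.png

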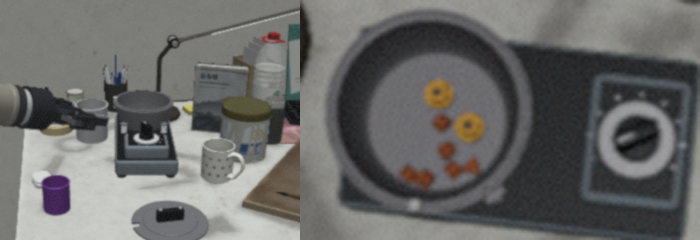

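Six chips and both heads are in the bowl, and the knob is still off. I'll release the cup, check that it is empty, and measure the lid.

Run:
```python
from meas import *
O=ori(30,20,0); Z=Rm(30,20,0).as_matrix()[:,2]
p=np.array(robot.current_tool_pos())
fingers.gripper_to(1.0); q=p-.12*Z; robot.line_to(q.tolist(),O,velocity=.1); robot.line_to([q[0],q[1],.28],O,velocity=.2)
rgb=avg('top',4); s=avg('side',4); np.savez('f2.npz',top=rgb,side=s); g=rgb.mean(2)
lid,f=fitcirc({'top':g},[.610,-.258],.081,.087,.013,1); print('lid',lid,f)
lb,f=fitcirc({'top':g,'side':s.mean(2)},[.610,-.258],.081,.087,.013,1); print('lid both',lb,f)
print('bowl',fitcirc({'top':g},[.619,.166],.068,.075,.13,1))
# notch angle: bright arc at r=.078 on plate top
a=np.radians(np.arange(0,360,1.)); 
for nm,c in(('lid',lid),('lb',lb)):
    v=np.mean([samp(g,'top',np.c_[c[0]+r*np.cos(a),c[1]+r*np.sin(a),np.full(360,.013)]) for r in(.072,.075,.078)],0)
    w=np.clip(v-np.median(v)-12,0,None); w[np.abs(np.arange(360)-180)>60]=0
    print(nm,'notch ang',(w*np.arange(360)).sum()/w.sum(), v[150:215:5].round())
# handle: dark pixels within 40 mm of centre
c=px('top',[*lb,.04]); yy,xx=np.mgrid[:480,:640]; m=(g<60)&(np.hypot(xx-c[0],yy-c[1])<20)
P=np.argwhere(m)[:,::-1].astype(float); W=np.array([at('top',q,.043)[:2] for q in P]); mu=W.mean(0)
ev,V=np.linalg.eigh(np.cov(W.T)); print('handle',mu,np.degrees(np.arctan2(*V[::-1,1]))%180,len(P))
b=[.619,.1665]; 
v=np.mean([samp(g,'top',np.c_[b[0]+r*np.cos(a),b[1]+r*np.sin(a),np.full(360,.137)]) for r in(.075,.078,.081)],0)
w=np.clip(v-np.median(v[150:200])-15,0,None); w[np.abs(np.arange(360)-173)>20]=0; print('lug ang',(w*np.arange(360)).sum()/w.sum(),v[155:195:3].round())
o=rgb.astype(np.uint8)[...,::-1]
A=cv2.resize(o[185:330,380:480],(400,580),interpolation=cv2.INTER_CUBIC);Bm=cv2.resize(s.astype(np.uint8)[250:350,230:330,::-1],(400,400));Bm=np.vstack([Bm,np.zeros((180,400,3),np.uint8)])
cv2.imwrite('pics/c5.png',np.hstack([A,Bm])); print(robot.current_time_s())
```

```text
lid [ 0.61031135 -0.25653719] 35.460105895996094
lid both [ 0.61045223 -0.26036927] 64.84762573242188
bowl (array([0.61881427, 0.16655993]), np.float64(42.812923431396484))
lid notch ang 183.45862261741757 [109. 108. 108. 109. 109. 109. 143. 149. 113. 107. 107. 107. 106.]
lb notch ang 180.54442997446904 [109. 109. 109. 109. 108. 126. 150. 137. 103. 107. 107. 106. 105.]
handle [ 0.60886299 -0.25355114] 3.4663186424648984 163
lug ang 172.71248482655025 [ 91.  91.  90.  91.  92. 117. 139. 109.  89.  92.  91.  92.  93.  92.]
55.05
```

View pics/c5.png

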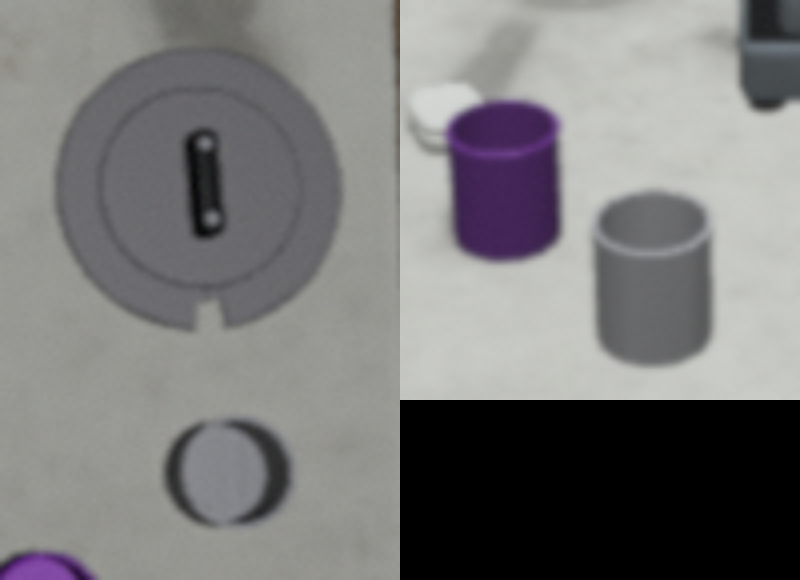

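Cup is upright and empty; the lid is at (0.610,-0.2565) with yaw 3.5°. Next I fetch the lid.

Run:
```python
from h import *
L=[.6100,-.2560]; B=[.6188,.1665]
fingers.gripper_to(0.6,80)
down([*L,.15],3.5); print(np.round(robot.current_joint_positions()))
print(robot.line_to([*L,.033],f_stop=12,velocity=.08)); fingers.gripper_to(0,80)
t=robot.current_tool_pos(); print('gap',robot.current_finger_gap()*85,t)
robot.line_to([t[0],t[1],.28],velocity=.15); print('gap',robot.current_finger_gap()*85,robot.current_contact_force())
down([.60,-.02,.30],-2,'line'); down([*B,.24],-7,'line')
print(np.round(robot.current_joint_positions()),robot.current_tool_pos(),robot.current_eef_rot())
robot.line_to([*B,.185],velocity=.1)
snap('top','t7.png');snap('side','s5.png')
a=cv2.imread('pics/s5.png')[150:300,270:420];b=cv2.imread('pics/t7.png')[170:290,190:340]
cv2.imwrite('pics/c6.png',np.hstack([cv2.resize(a,(400,400)),cv2.resize(b,(400,400))])); print(robot.current_time_s())
```

```text
[ 22.  35.  -1.  75.   1.  70. -66.]
False
gap 14.434168709753614 [ 0.61041064 -0.25624132  0.03359428]
gap 14.497248236428787 [-0.06847302  0.28890706 -2.08490898]
[ -13.   29.   -6.   71.    3.   80. -116.] [0.61928563 0.16489353 0.24044802] [ 1.79949443e+02 -5.88234001e-02 -7.12119519e+00]
64.45
```

View pics/c6.png

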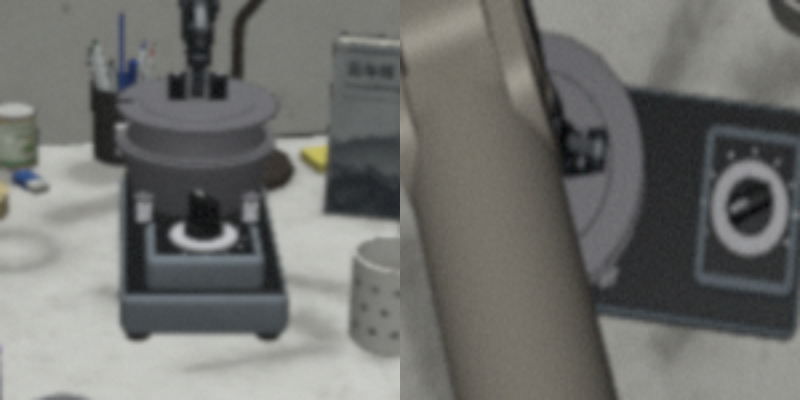

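Lid is held level above the bowl. I'll lower it under force watch; seated height should be about 0.155.

Run:
```python
from h import *
B=[.6188,.1668]
down([*B,.172],-7,'line'); print(robot.current_tool_pos())
print(robot.line_to([*B,.153],velocity=.02,f_stop=8),robot.current_tool_pos(),robot.current_contact_force(),robot.current_torque())
print(robot.current_time_s())
```

```text
[0.61819592 0.16662138 0.17152462]
True [0.61859682 0.16671932 0.15623655] [0.23037055 0.78596487 4.43557348] [-0.00854411  0.0157419  -0.01411442]
65.45
```

Run:
```python
from h import *
fingers.gripper_to(0.5); p=robot.current_tool_pos(); robot.line_to([p[0],p[1],.25],velocity=.15)
down([.5,-.15,.33],-60); print(np.round(robot.current_joint_positions()))
snap('top','t8.png');snap('side','s6.png')
a=cv2.imread('pics/s6.png')[150:300,270:420];b=cv2.imread('pics/t8.png')[170:290,190:340]
cv2.imwrite('pics/c7.png',np.hstack([cv2.resize(a,(400,400)),cv2.resize(b,(400,320))[:,:] if 0 else cv2.resize(b,(400,400))])); print(robot.current_time_s())
```

```text
[   7.   13.    9.   82.   -2.   85. -133.]
68.025
```

View pics/c7.png

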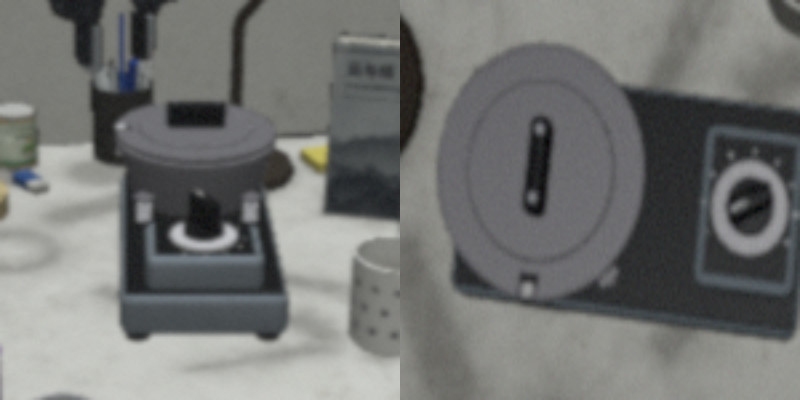

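Lid is flat with the lug in its notch. Next I turn the knob clockwise in two grips.

Run:
```python
from h import *
k=[.600,-.0025]
fingers.gripper_to(0.6,40)
down([*k,.22],115); print(np.round(robot.current_joint_positions()))
robot.line_to([*k,.127],f_stop=15); fingers.gripper_to(0,40); print('gap',robot.current_finger_gap()*85,robot.current_tool_pos())
turn7(-150,15,0.4)
fingers.gripper_to(0.6); y=robot.current_eef_rot()[2]; robot.line_to([*k,.22])
down([*k,.22],y+180); print(np.round(robot.current_joint_positions()))
robot.line_to([*k,.127],f_stop=15); fingers.gripper_to(0,40); print('gap',robot.current_finger_gap()*85,robot.current_tool_pos())
turn7(-130,10,0.4); print(robot.current_time_s())
```

```text
[ 12.  26. -20.  80.   9.  75.  17.]
gap 13.369072663714709 [ 0.60070294 -0.00248482  0.12822257]
-15 -0.038 100.1 | -30 -0.024 85.2 | -45 -0.022 70.2 | -60 -0.017 55.2 | -75 -0.041 40.1 | -90 -0.062 25.2 | -105 -0.019 10.2 | -120 -0.023 -4.8 | -135 -0.015 -19.8 | -150 0.044 -34.8 | 
[ 35.  37. -62.  79.  33.  82.  29.]
gap 12.864194073273612 [ 0.60080281 -0.00203711  0.12816123]
-10 -0.001 135.1 | -20 -0.038 125.2 | -30 -0.048 115.2 | -40 -0.089 105.3 | -50 -0.054 95.3 | -60 -0.01 85.3 | -70 -0.012 75.2 | -80 0.014 65.2 | -90 -0.104 55.2 | -100 2.147 45.8 | 
83.0
```

Run:
```python
from h import *
fingers.gripper_to(0.6); p=robot.current_tool_pos(); robot.line_to([p[0],p[1],.25],velocity=.15)
down([.42,-.1,.35],-30)
snap('top','t9.png');snap('side','s7.png')
a=cv2.imread('pics/s7.png')[190:370,220:440];b=cv2.imread('pics/t9.png')[150:390,160:480]
cv2.imwrite('pics/c8.png',np.hstack([cv2.resize(a,(360,400)),cv2.resize(b,(440,400))])); print(robot.current_time_s())
```

```text
85.425
```

View pics/c8.png

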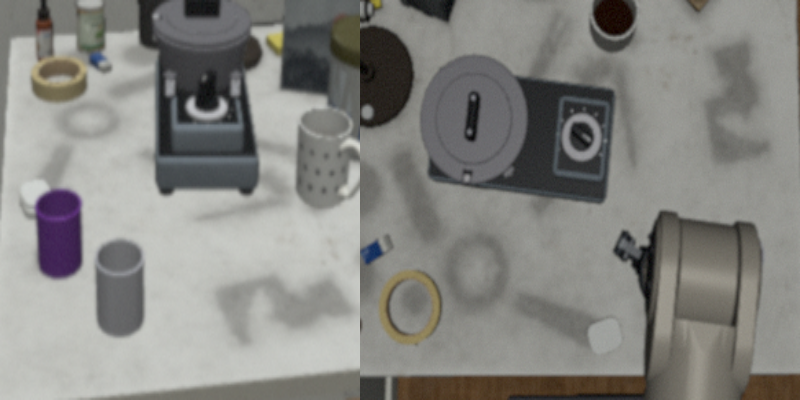

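The lid is seated, the knob pointer is at lower right (the clockwise stop), the cup is upright, and the mug, eraser and tape look untouched. Handing in.

```bash
python3 -c "
from h import *
robot.pause(.3); print(workorder.close_job())"
```

```text
the job is handed in; nothing more can be done
None
```

I handed the job in at about 86 s with every step done in order: timer off, both heads and six chips in the bowl, empty cup upright, lid flat with the lug in its notch, timer at its clockwise stop; the hand-in returned no verdict.

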